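Slide one sample tin out of the row and into the reader

TASK

Push the orange-lidded tin straight out of the row of touching tins, sideways, without disturbing the others, so that it stands two or three centimetres clear of them all, sliding it on the mat rather than gripping or lifting it. Then slide it on into the bay between the reader's blue jaws and press it for a moment against the sprung brass plate at the back with about 6 N; the plate is delicate, so stay well under 12 N. Back off gently, leave the tin in the bay and let nothing else on the table be shifted.

Things in the scene. Friction and masses are not known exactly. Their poses are not given: they have to be found in the camera images.
- tin_orange: tin to be moved: upright aluminium disc, orange lid, 60 mm across, 25 mm high, 0.10 to 0.21 kg; origin at the centre of its underside. It starts anywhere in a straight row of four touching tins (centres 60.2 mm apart) that runs away from the robot (within about 10 degrees), both long sides free. It slides under about 0.5 to 2.5 N; fingers pushing with over 16 N dent it
- tin_a: plain steel-lidded sample tin, a bystander: upright disc 60 mm across, 25 mm high, about 0.15 kg; origin at the centre of its underside
- tin_b: plain steel-lidded sample tin, a bystander: upright disc 60 mm across, 25 mm high, about 0.15 kg; origin at the centre of its underside
- tin_c: plain steel-lidded sample tin, a bystander: upright disc 60 mm across, 25 mm high, about 0.15 kg; origin at the centre of its underside
- reader: table-top tin reader, fixed: white housing 200 (x) by 120 (y) by 100 mm high. Origin on the mat under the middle of its front face; its y axis points out of the face, along the bay, towards the tins' side; z up. Two blue jaws 22 mm high stand out from the face, 66 mm apart inside (x -33 to 33) up to y 60 mm, then flare to 90 mm apart at y 79 mm. A tin pressed home has its origin at y 38 to 66 mm, x about 0
- bay_mouth (a point): middle of the bay's flared mouth: on the reader at its x 0, y 79 mm, at mat height; axes as the reader's
- plate_zone (a point): on the reader at x 0, y 24 mm, 12 mm up: the middle of the span in which the brass contact plate (50 mm wide, 18 mm high, facing +y) may stand. Its front face is anywhere from y 12 to 36 mm, as the last user left it; not reported, to be found by feel. It gives 1 mm for every 4 N (travel 5 mm), slightly damped, and springs back. Load limit 12 N
- bottle: clear bottle with blue cap, bystander: 70 mm across, 160 mm high, origin at the centre of its underside
- jar: small glass jar with red cap, bystander: 54 mm across, 75 mm high, origin at the centre of its underside
- dish: closed clear petri dish, bystander: 93 mm across, 15 mm high, origin at the centre of its underside
- brush: hand brush lying on the mat, bystander, about 200 mm long along its x axis
- mat: black rubber mat under all this, fixed: 500 by 1000 mm, 2 mm thick; origin at the centre of its underside, on the table. Its top, on which the tins and the reader stand, is at height 2 mm
Not all that is in view belongs to the job. Of the things that look like the tin_orange, take the one that is farthest to the robot's left at the start.

How it is judged:
On the way, in this order (a step that is already met when the one before it is completed fails the run):
1. the orange tin is clear of the other tins, a gap of 20 mm or more to each (horizontal distance between tin_orange and tin_a above 0.08 m and horizontal distance between tin_orange and tin_b above 0.08 m and horizontal distance between tin_orange and tin_c above 0.08 m), for 0.1 s.
2. inside the bay, the orange tin is pressed against the sprung plate with more than 3 N (y of tin_orange in the frame of reader between 0.03 and 0.072 m and x of tin_orange in the frame of reader between -0.008 and 0.008 m and contact force between tin_orange and reader above 3 N), for 0.3 s.
At the end, for the whole second after the job is handed in: the orange tin rests flat on the mat, released and still, between the reader's jaws: its centre 30 to 72 mm out from the housing's front face and within 8 mm of the bay's centre line, with no more than 3 N left between it and the reader (y of tin_orange in the frame of reader between 0.03 and 0.072 m and x of tin_orange in the frame of reader between -0.008 and 0.008 m and height (world z) of tin_orange below 0.006 m and linear speed of tin_orange below 0.01 m/s and contact force between tin_orange and reader below 3 N); the robot touches nothing.
It fails at once if the orange tin presses on the reader (plate or jaws) with more than 12 N (contact force between tin_orange and reader above 12 N).
It fails at once if the fingers push or squeeze the orange tin with more than 16 N (contact force between the fingers and tin_orange above 16 N).
It fails at once if the orange tin is lifted more than 6 mm off the mat (height (world z) of tin_orange above 0.008 m).
It fails at once if another tin is shifted by more than 8 mm (distance of any of tin_a, tin_b, tin_c from where it was at the start of the episode above 0.008 m).
It fails at once if the bottle, jar, dish or brush is shifted by more than 15 mm (distance of any of bottle, jar, dish, brush from where it was at the start of the episode above 0.015 m).
It also fails if it takes over 58 s, if anything falls off the work surface, if the arm or the gripper's body presses on something with over 40 N, if the wrist force passes 120 N, or if a joint passes its speed limit or range.

ROBOT

A 7-joint arm with a two-finger parallel gripper is mounted at the origin on the work surface. World frame = base frame: x ahead of the robot, y to its left, z up, the work surface at z = 0. Lengths are in m, angles in rad, forces in N, time in s.
With the tool pointing down it reaches from about 0.4 to 0.85 m from the base axis. Payload 4.5 kg.
Tool frame: the origin (TCP) lies at the very end of the fingers, on their centre line; the grasp point (between the pads) lies 19 mm behind it (r.grip_point_offset is the distance from the TCP to the grasp point, in m); z points along the fingers, y is the line along which they close (so a half turn about z gives the same grasp; the last joint's range is limited). The gripper opens to 88 mm and grips with 3 to 60 N. Pads are 18 mm wide; open, the fingers measure 123 mm over their backs; the gripper's body (75 mm by 187 mm) begins 45 mm behind the grasp point.
Start: joints at [-1.206, 0.689, -0.195, 1.565, 0.157, 0.902, -0.215], TCP at [0.203, 0.591, 0.239] pointing down, gripper open.
Joint ranges: [-3.01, 3.01], [-0.46, 2.08], [-1.47, 1.51], [0.13, 2.56], [-1, 4.14], [0.04, 2.09], [-2.66, 2.66]. Speed limits (rad/s): [2.57, 2.57, 3.14, 3.14, 3.14, 3.14, 3.14].

INTERFACE

Orientations are given as a unit quaternion [x, y, z, w].
In Python, from plant import r gives the robot as it stands.
- The arm moves only by the tool carry_out, never from a script. Its argument "rows" is a list of rows, each a list of 3 entries, a list of its own where there are three numbers: the shift along the tool's x, y, z in cm, then the turn, a rotation vector about the tool's x, y, z in degrees, then the closure, from 0 (fully open) to 1 (shut). A call has 1 to 12 rows; each row is the pose to reach, as a shift and turn from the pose commanded when the call began, along the tool's axes at that moment; what a row does not reach only later rows make up. A row lasts 1/10 s, in which the tool goes at most 50 mm and 8.59 degrees, less where a joint would pass 70% of its speed; a pose out of reach is approached as far as the arm can. A call with a gripper value outside its range is refused whole. The fingers move at their own pace and stop on an object; "newtons" is the grip in N (left out, the last holds). Time passes only in rows, so rows that repeat a pose let the fingers close. It gives the time, the measured TCP pose, the force, the opening and the grip force at its end, in the units of the state.
- r.get_state(): the state, without advancing time (a new reading comes with each control period).
- r.snapshot(name): name is "scene" or "top"; returns a dict with "image" (400x640x3 uint8, red, green, blue), "fx", "fy", "cx", "cy" (pixels), "pose" (4x4, takes a point from camera to world coordinates). Camera axes: x right, y up, looking along -z (the intrinsics and any distortion apply to the point x, -y, -z); pixel columns grow to the right and rows downward; lengths in m; the calibration is good to about 2 mm. A picture is of the moment at which its call begins. There is no depth.
- r.finish_job(): hands the job in; it is judged then, once.
The state is a dict: "clock": time; "q": joint angles; "qd": joint speeds; "joint_torque": joint torques, N m; "tool_pos": TCP position; "eef_rot": TCP orientation; "contact_force": force on the tool from outside, world axes, zero at the start; "moment": the same for the moment, N m; "opening": opening from 0.0 (shut) to 1.0 (fully open); "finger_force": force on a finger pad.
Only numpy, scipy, OpenCV 4.12 (cv2) and the standard library are available. Lean on these libraries where they do the work, as an engineer would, in place of code of your own. Each camera call takes 0.05 s, during which the arm holds its last target. There are 200 camera calls.

## Working session

There is one attempt and no reset: what is moved stays moved. The work goes in short steps, Python scripts to look and compute and a tool call to move; the robot and the scene stay as the last step left them, time stands still between calls to the robot, and variables do not carry over. Pictures are saved under pics/ and viewed, at most 10 in all, crops included, and the job is handed in when it is done.

Besides the shell and the picture viewer there is one more tool, called in YAML: its name, and indented under it one key for each argument. carry_out: Moves the arm, as the interface text tells. Its arguments: {"type":"object","properties":{"rows":{"type":"array"},"newtons":{"type":"number"}},"required":["rows"]}

```bash
mkdir -p pics; ls; python3 - <<'E'
from plant import r
import cv2,pickle
d={}
for n in("scene","top"):
    s=r.snapshot(n);d[n]=s
    cv2.imwrite(f"pics/{n}0.png",s["image"][:,:,::-1])
    print(n,{k:s[k] for k in s if k!="image"})
pickle.dump(d,open("s0.pkl","wb"))
print(r.get_state())
E
```

```text
pics
scene {'fx': 465.66497459801985, 'fy': 465.66497459801985, 'cx': 313.75634385090126, 'cy': 200.9414592336443, 'pose': array([[-0.87132633, -0.3418671 ,  0.35201891,  1.13479135],
       [ 0.49039248, -0.63221451,  0.59985   ,  0.96019768],
       [ 0.01748248,  0.69529253,  0.71851421,  1.2010311 ],
       [ 0.        ,  0.        ,  0.        ,  1.        ]])}
top {'fx': 454.75831848992186, 'fy': 454.75831848992186, 'cx': 327.1759009746778, 'cy': 196.62171928983415, 'pose': array([[ 0.03603977,  0.97812515, -0.20487148,  0.33146035],
       [-0.99934491,  0.03459706, -0.01062082, -0.00932814],
       [-0.00330054,  0.20512004,  0.97873126,  1.30451068],
       [ 0.        ,  0.        ,  0.        ,  1.        ]])}
{'clock': 0.1, 'q': array([-1.20619032,  0.68990001, -0.19451853,  1.56625041,  0.15734696,
        0.90247967, -0.21512993]), 'qd': array([-0.00041707, -0.00110375,  0.00191712, -0.00320279, -0.0012842 ,
        0.0008635 , -0.00014567]), 'joint_torque': array([-3.09252653e-03, -5.28496420e+01, -1.27150465e+00, -1.53840441e+01,
       -5.25201287e-02,  1.89123872e-03,  4.55266058e-05]), 'tool_pos': array([0.20287182, 0.59055932, 0.23798749]), 'eef_rot': array([ 1.64612512e-01,  9.86357971e-01, -8.18940005e-04, -5.81348777e-05]), 'contact_force': array([ 0.6299345 ,  0.06776019, -0.56092777]), 'moment': array([-0.01877831, -0.03450368,  0.04809439]), 'finger_force': 0.0, 'opening': 1.0041123924685647}
```

View pics/top0.png

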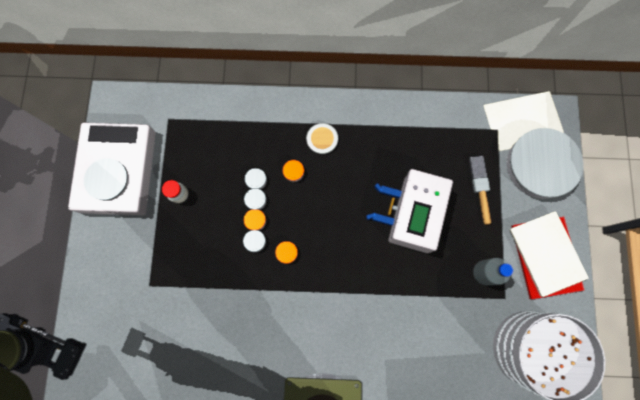

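View pics/scene0.png

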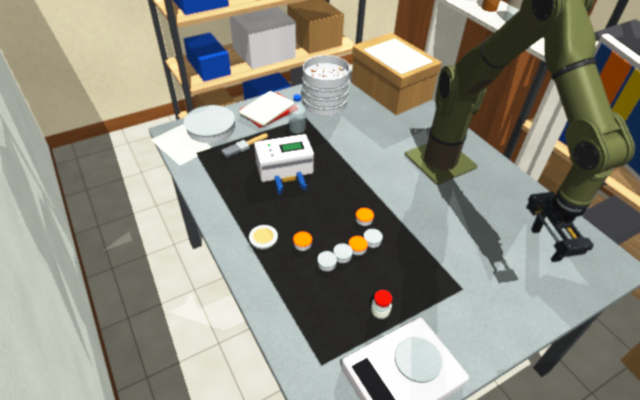

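Top view: orange-lidded candidates are at (254,219) in the row, (293,170) and (286,252) loose. The robot's left is image left, so I choose (254,219), second in the row from the robot. The reader's jaws open towards the left at about (375,203).

```bash
cat > h.py <<'E'
import numpy as np,cv2
from plant import r
def ray(s,u,v,z):
    p=np.array([(u-s["cx"])/s["fx"],-(v-s["cy"])/s["fy"],-1.])
    T=s["pose"];d=T[:3,:3]@p;o=T[:3,3]
    return (o+d*(z-o[2])/d[2])[:2]
def proj(s,P):
    T=s["pose"];c=T[:3,:3].T@(np.asarray(P,float)-T[:3,3])
    return s["cx"]+s["fx"]*c[0]/-c[2], s["cy"]-s["fy"]*c[1]/-c[2]
def blobs(s,lo,hi,z,amin=15):
    hsv=cv2.cvtColor(s["image"],cv2.COLOR_RGB2HSV)
    m=cv2.inRange(hsv,lo,hi)
    n,l,st,c=cv2.connectedComponentsWithStats(m)
    return [(c[i].round(1),st[i,4],ray(s,*c[i],z).round(4)) for i in range(1,n) if st[i,4]>=amin]
OR=((8,150,120),(22,255,255)); BL=((100,120,60),(125,255,255)); WH=((0,0,170),(180,60,255)); RED=((0,150,100),(6,255,255))
E
python3 - <<'E'
import pickle,cv2
from h import *
d=pickle.load(open("s0.pkl","rb"))
for n in d:
    s=d[n]
    for k,c,z in(("or",OR,.027),("white",WH,.027),("blue",BL,.024),("red",RED,.077)):
        for b in blobs(s,*c,z):
            if -.6<b[2][1]<.6 and .2<b[2][0]<1: print(n,k,*b)
s=d["top"]["image"]
cv2.imwrite("pics/crop0.png",cv2.resize(s[130:290,220:460,::-1],None,fx=3.3,fy=3.3,interpolation=cv2.INTER_CUBIC))
E
```

```text
scene or [288.7 178.7] 38 [ 0.5846 -0.163 ]
scene or [364.4 214.1] 224 [0.4377 0.1172]
scene or [302.3 238.4] 255 [0.6757 0.1101]
scene or [357.7 242.8] 239 [0.527  0.2119]
scene white [357.2 255.3] 77412 [0.5562 0.2536]
scene white [307.8 102.7] 16 [ 0.2871 -0.5576]
scene white [282.1 150.1] 1162 [ 0.5327 -0.3206]
scene white [241.8 144.3] 80 [ 0.6571 -0.4278]
scene white [286.7 170.9] 498 [ 0.5721 -0.2042]
scene white [365.1 223. ] 16 [0.4582 0.1523]
scene white [262.9 236.6] 275 [0.7847 0.0423]
scene white [372.8 236.8] 240 [0.4694 0.2144]
scene white [334.6 255.9] 535 [0.62   0.2215]
scene white [302.8 247.8] 17 [0.6928 0.145 ]
scene white [358.3 252.4] 17 [0.5466 0.2454]
scene white [381.4 310.8] 167 [0.6038 0.4539]
scene blue [301.4 180.8] 119 [ 0.5478 -0.1336]
scene blue [278.6 184.9] 110 [ 0.6307 -0.154 ]
scene red [282.8 114.2] 41 [ 0.4533 -0.4687]
scene red [382.8 297.4] 260 [0.5984 0.4425]
top or [292.8 169.8] 364 [0.6751 0.1074]
top or [391.  205.4] 28 [ 0.5797 -0.1785]
top or [254.2 219.4] 375 [0.5255 0.2094]
top or [285.9 251.9] 407 [0.4368 0.1143]
top white [209.4 100.
[... 203 characters left out ...]
160.2 122.6] 28 [0.8062 0.5091]
top white [321.7 137.9] 319 [0.7752 0.027 ]
top white [254.7 188.4] 665 [0.6157 0.2143]
top white [423.2 207.5] 2591 [ 0.5769 -0.2705]
top white [481.2 184. ] 162 [ 0.6517 -0.438 ]
top white [253.7 240.2] 353 [0.4663 0.2067]
top white [136.2 260.6] 74 [0.3975 0.5307]
top white [503.9 328.5] 57 [ 0.2519 -0.486 ]
top white [509.1 333.4] 71 [ 0.2396 -0.4993]
top white [519.9 326.8] 37 [ 0.2578 -0.5292]
top white [511.8 343.8] 24 [ 0.213  -0.5053]
top blue [387.8 190.1] 208 [ 0.625  -0.1694]
top blue [380.3 218.1] 212 [ 0.5425 -0.1488]
top blue [505.3 269.8] 154 [ 0.4093 -0.4977]
top red [170.6 188.4] 267 [0.5963 0.4385]
top red [529.2 281.4] 284 [ 0.3778 -0.5395]
```

View pics/crop0.png

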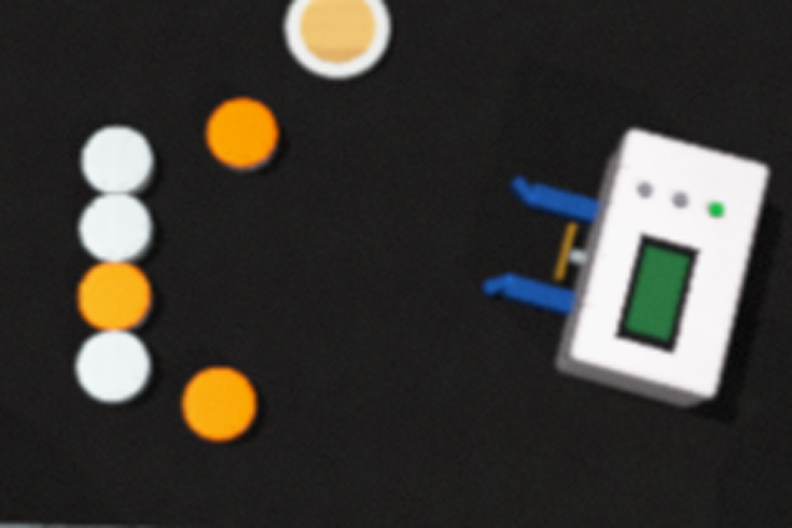

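The crop shows the chosen tin at top-view (254,219), touching tins on both sides. The bay, with its brass plate, opens towards it at about (391,205), and both decoys stand to either side of the path. Next I fit the reader and plan the approach.

```bash
cat >> h.py <<'E'
def reader(s):
    hsv=cv2.cvtColor(s["image"],cv2.COLOR_RGB2HSV); res=[]
    m=cv2.inRange(hsv,*WH)
    cs,_=cv2.findContours(m,cv2.RETR_EXTERNAL,cv2.CHAIN_APPROX_NONE)
    c=[c for c in cs if cv2.pointPolygonTest(c,proj(s,(.565,-.27,.102)),False)>0][0]
    P=np.array([ray(s,*p[0],.102) for p in c])
    (cx,cy),wh,a=cv2.minAreaRect((P*1000).astype(np.float32))
    return cx,cy,wh,a
E
python3 - <<'E'
import pickle
from h import *
d=pickle.load(open("s0.pkl","rb"))
for n in d: print(n,reader(d[n]))
for n in d:
    s=d[n]; hsv=cv2.cvtColor(s["image"],cv2.COLOR_RGB2HSV); m=cv2.inRange(hsv,*BL)
    k,l,st,c=cv2.connectedComponentsWithStats(m)
    for i in range(1,k):
        if st[i,4]>90:
            v,u=np.nonzero(l==i); P=np.array([ray(s,a,b,.024) for a,b in zip(u,v)])
            if abs(P.mean(0)-[.585,-.15]).max()<.08:
                print(n,(cv2.minAreaRect((P*1000).astype(np.float32))), P[P[:,1].argmax()])
E
```

```text
scene (226.231689453125, -0.0728759765625, (1573.83544921875, 1818.5950927734375), 86.94775390625)
top (559.4780883789062, -253.15785217285156, (119.70819854736328, 198.2239532470703), 76.02201080322266)
scene ((546.886962890625, -135.86572265625), (94.14039611816406, 27.547748565673828), 74.29786682128906) [ 0.55652661 -0.08968083]
scene ((628.846923828125, -154.12704467773438), (95.76582336425781, 26.052160263061523), 72.59944152832031) [ 0.64708022 -0.10966194]
top ((624.9757690429688, -168.26211547851562), (78.0808334350586, 24.206754684448242), 74.7603530883789) [ 0.64167278 -0.13234772]
top ((543.2691650390625, -146.99757385253906), (78.99241638183594, 24.60085105895996), 77.78274536132812) [ 0.54989631 -0.10802107]
```

carry_out:
  rows:
    - [[-4, -2, 1], [0, 0, 7], 0.84]
    - [[-8, -4, 2.5], [0, 0, 14], 0.84]
    - [[-12, -6, 4], [0, 0, 21], 0.84]
    - [[-16, -8, 5.5], [0, 0, 28], 0.84]
    - [[-20, -10, 7], [0, 0, 35], 0.84]
    - [[-24, -12, 8.5], [0, 0, 42], 0.84]
    - [[-28, -14, 10], [0, 0, 49], 0.84]
    - [[-32, -16, 11.5], [0, 0, 56], 0.84]
    - [[-36, -18, 13], [0, 0, 63], 0.84]
    - [[-39, -19.5, 13.8], [0, 0, 68], 0.84]
    - [[-40.9, -20.3, 13.8], [0, 0, 68.1], 0.84]
    - [[-40.9, -20.3, 13.8], [0, 0, 68.1], 0.84]

```text
clock: 1.3
tool_pos: [0.5265, 0.2624, 0.1002]
eef_rot: [0.691, 0.723, -0.0, 0.001]
contact_force: [-0.1, -0.1, -1.0]
opening: 0.161
finger_force: 0.0
```

carry_out:
  rows:
    - [[0, 0, 3], [0, 0, 0], 0.84]
    - [[0, 0, 6], [0, 0, 0], 0.84]
    - [[0, 0, 8], [0, 0, 0], 0.84]
    - [[0, 0, 8.9], [0, 0, 0], 0.84]
    - [[0, 0, 8.9], [0, 0, 0], 0.84]

```text
clock: 1.8
tool_pos: [0.5223, 0.2672, 0.0108]
eef_rot: [0.688, 0.726, -0.001, -0.001]
contact_force: [-0.8, 0.1, 0.4]
opening: 0.159
finger_force: 0.0
```

```bash
cat >> h.py <<'E'
from scipy.spatial.transform import Rotation as R
def rep(tgt=None,name=None):
    s=r.snapshot("top"); st=r.get_state()
    if name: cv2.imwrite(f"pics/{name}.png",cv2.resize(s["image"][120:290,150:470,::-1],None,fx=2.5,fy=2.5,interpolation=cv2.INTER_CUBIC))
    M=R.from_quat(st["eef_rot"]).as_matrix(); p=st["tool_pos"]
    print("t",round(st["clock"],2),"p",p.round(4),"xang",np.degrees(np.arctan2(M[1,0],M[0,0])).round(2),"F",st["contact_force"].round(2),"op",round(st["opening"],3))
    for b in blobs(s,*OR,.027): print("or",*b)
    for b in blobs(s,*WH,.027,200): 
        if .4<b[2][0]<.7 and .1<b[2][1]<.3: print("wh",*b)
    if tgt is not None: print("tool shift cm",(M.T@(np.array(tgt)-p)*100).round(2))
    return s,st,M
E
python3 -c "
from h import *
rep((.5235,.2655,.011))"
```

```text
t 1.85 p [0.5232 0.2672 0.0118] xang 93.02 F [-0.2   0.27  0.45] op 0.163
or [292.8 169.8] 363 [0.6751 0.1073]
or [391.  205.4] 28 [ 0.5797 -0.1785]
or [254.6 219.2] 331 [0.5261 0.2084]
or [286.1 252. ] 339 [0.4365 0.1138]
wh [255.9 184.2] 478 [0.6282 0.2115]
tool shift cm [-0.18  0.02  0.08]
```

carry_out:
  rows:
    - [[-0.6, 0, 0], [0, 0, 0], 0.84]
    - [[-1.2, 0, 0], [0, 0, 0], 0.84]
    - [[-1.6, 0, 0], [0, 0, 0], 0.84]
    - [[-2.0, 0, 0], [0, 0, 0], 0.84]
    - [[-2.4, 0, 0], [0, 0, 0], 0.84]
    - [[-2.8, 0, 0], [0, 0, 0], 0.84]
    - [[-3.2, 0, 0], [0, 0, 0], 0.84]
    - [[-3.6, 0, 0], [0, 0, 0], 0.84]
    - [[-4.0, 0, 0], [0, 0, 0], 0.84]
    - [[-4.0, 0, 0], [0, 0, 0], 0.84]

```text
clock: 2.85
tool_pos: [0.526, 0.2251, 0.0116]
eef_rot: [0.689, 0.725, -0.0, 0.0]
contact_force: [0.7, 0.1, -0.2]
opening: 0.156
finger_force: 0.0
```

```bash
python3 -c "
from h import *
rep(None,'p1')"
```

```text
t 2.9 p [0.5259 0.2253 0.0116] xang 92.9 F [-0.91 -0.07  0.25] op 0.16
or [292.8 169.8] 363 [0.6751 0.1073]
or [391.  205.4] 28 [ 0.5797 -0.1785]
or [264.2 218.6] 283 [0.5287 0.1811]
or [285.5 252.4] 365 [0.4355 0.1153]
wh [256. 176.] 228 [0.6528 0.213 ]
```

View pics/p1.png

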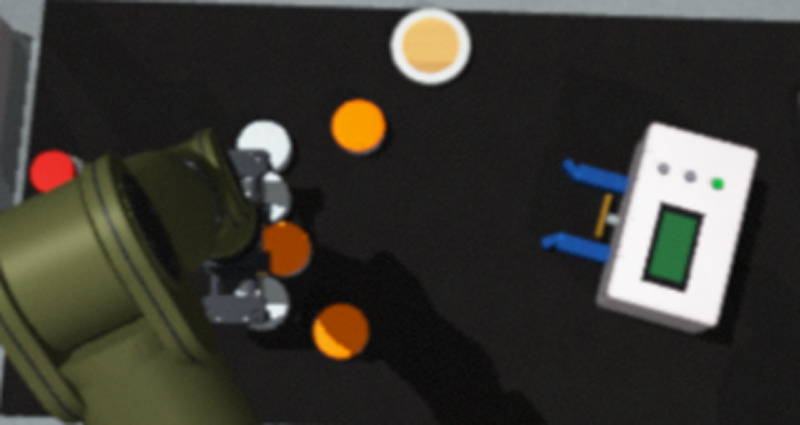

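The tin, at picture (285,248), has moved out about 25 mm, and its neighbours at (270,195) and (262,303) are in place. I'll keep pushing.

carry_out:
  rows:
    - [[-0.4, 0, 0], [0, 0, 0], 0.84]
    - [[-0.8, 0, 0], [0, 0, 0], 0.84]
    - [[-1.2, 0, 0], [0, 0, 0], 0.84]
    - [[-1.6, 0, 0], [0, 0, 0], 0.84]
    - [[-2.0, 0, 0], [0, 0, 0], 0.84]
    - [[-2.4, 0, 0], [0, 0, 0], 0.84]
    - [[-2.8, 0, 0], [0, 0, 0], 0.84]
    - [[-3.2, 0, 0], [0, 0, 0], 0.84]
    - [[-3.5, 0, 0], [0, 0, 0], 0.84]
    - [[-3.7, 0, 0], [0, 0, 0], 0.84]
    - [[-3.7, 0, 0], [0, 0, 0], 0.84]
    - [[-3.7, 0, 0], [0, 0, 0], 0.84]

```text
clock: 4.1
tool_pos: [0.5279, 0.1893, 0.0117]
eef_rot: [0.689, 0.725, -0.0, 0.0]
contact_force: [0.0, -0.2, -0.1]
opening: 0.163
finger_force: 0.0
```

```bash
cat >> h.py <<'E'
def sc():
    s=r.snapshot("scene")
    for k,c in(("or",OR),("wh",WH)):
        for b in blobs(s,*c,.027,100):
            if .4<b[2][0]<.75 and -.2<b[2][1]<.3: print("scene",k,*b)
    return s
E
python3 -c "
from h import *
rep(None,'p2');s=sc()
cv2.imwrite('pics/p2s.png',cv2.resize(s['image'][110:310,220:460,::-1],None,fx=3,fy=3,interpolation=cv2.INTER_CUBIC))"
```

```text
t 4.15 p [0.5279 0.1894 0.0118] xang 92.95 F [-0.46  0.    0.41] op 0.156
or [292.8 169.8] 363 [0.6751 0.1073]
or [391.  205.4] 28 [ 0.5797 -0.1785]
or [277.  218.5] 269 [0.5304 0.1447]
or [286.  252.4] 360 [0.4353 0.1138]
scene or [302.3 238.4] 255 [0.6757 0.1101]
scene wh [375.3 248.1] 82815 [0.4894 0.2573]
scene wh [373.5 237.3] 221 [0.4688 0.2173]
scene wh [334.3 256.4] 503 [0.6219 0.2226]
```

View pics/p2s.png

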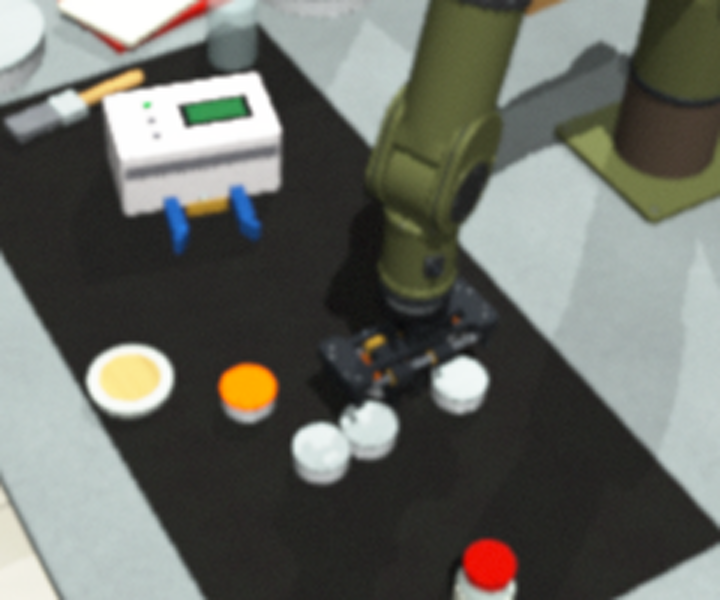

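The neighbours stand in place at (369,425) and (460,380), with the target hidden behind the gripper about 60 mm out. I'll push it 5 cm further before turning.

carry_out:
  rows:
    - [[-0.4, 0, 0], [0, 0, 0], 0.84]
    - [[-0.9, 0, 0], [0, 0, 0], 0.84]
    - [[-1.4, 0, 0], [0, 0, 0], 0.84]
    - [[-1.9, 0, 0], [0, 0, 0], 0.84]
    - [[-2.4, 0, 0], [0, 0, 0], 0.84]
    - [[-2.9, 0, 0], [0, 0, 0], 0.84]
    - [[-3.4, 0, 0], [0, 0, 0], 0.84]
    - [[-3.9, 0, 0], [0, 0, 0], 0.84]
    - [[-4.4, 0, 0], [0, 0, 0], 0.84]
    - [[-4.8, 0, 0], [0, 0, 0], 0.84]
    - [[-5, 0, 0], [0, 0, 0], 0.84]
    - [[-5, 0, 0], [0, 0, 0], 0.84]

```text
clock: 5.4
tool_pos: [0.5304, 0.1388, 0.0117]
eef_rot: [0.689, 0.725, -0.0, 0.0]
contact_force: [-0.7, 0.3, 0.3]
opening: 0.159
finger_force: 0.0
```

carry_out:
  rows:
    - [[0.2, 0, 0], [0, 0, 0], 0.84]
    - [[0.5, 0, 0], [0, 0, 0], 0.84]
    - [[1, 0, 0], [0, 0, 0], 0.84]
    - [[1, 0, 0], [0, 0, 0], 0.84]

```text
clock: 5.8
tool_pos: [0.5298, 0.151, 0.0117]
eef_rot: [0.688, 0.726, 0.0, -0.0]
contact_force: [0.6, 0.3, -0.6]
opening: 0.16
finger_force: 0.0
```

```bash
python3 -c "
from h import *
rep(None,'p3');s=sc()"
```

```text
t 5.85 p [0.5298 0.1504 0.0117] xang 93.02 F [ 0.19 -1.09  0.41] op 0.155
or [292.8 169.8] 362 [0.675  0.1073]
or [391.  205.4] 29 [ 0.5798 -0.1786]
or [293.8 218.3] 326 [0.5327 0.0971]
or [286.7 253.2] 316 [0.4331 0.1119]
scene or [302.3 238.4] 255 [0.6757 0.1101]
scene wh [375.5 248.9] 82415 [0.4906 0.2603]
scene wh [372.8 236.8] 244 [0.4695 0.2145]
scene wh [334.5 256.1] 516 [0.6206 0.2218]
```

View pics/p3.png

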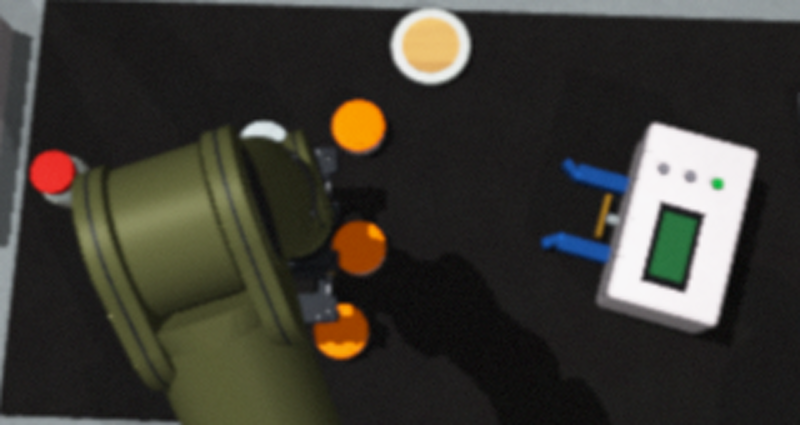

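The target is at (358,247) in the picture, with the decoys at (358,125) and (341,332) and the row all where they were. I'll pivot about the tin for the second leg.

carry_out:
  rows:
    - [[0, -0.4, 0], [0, 0, -5], 0.84]
    - [[0, -0.9, 0], [0, 0, -11], 0.84]
    - [[-0.4, -1.4, 0], [0, 0, -17], 0.84]
    - [[-0.7, -1.7, 0], [0, 0, -21.3], 0.84]
    - [[-0.7, -1.7, 0], [0, 0, -21.3], 0.84]
    - [[-0.7, -1.7, 0], [0, 0, -21.3], 0.84]

```text
clock: 6.5
tool_pos: [0.5135, 0.1416, 0.0118]
eef_rot: [0.544, 0.839, 0.0, 0.0]
contact_force: [-1.0, 0.1, -0.9]
opening: 0.159
finger_force: 0.0
```

carry_out:
  rows:
    - [[-0.4, 0, 0], [0, 0, 0], 0.84]
    - [[-0.8, 0, 0], [0, 0, 0], 0.84]
    - [[-1.2, 0, 0], [0, 0, 0], 0.84]
    - [[-1.8, 0, 0], [0, 0, 0], 0.84]
    - [[-2.4, 0, 0], [0, 0, 0], 0.84]
    - [[-3.0, 0, 0], [0, 0, 0], 0.84]
    - [[-3.6, 0, 0], [0, 0, 0], 0.84]
    - [[-4.2, 0, 0], [0, 0, 0], 0.84]
    - [[-4.8, 0, 0], [0, 0, 0], 0.84]
    - [[-5.3, 0, 0], [0, 0, 0], 0.84]
    - [[-5.8, 0, 0], [0, 0, 0], 0.84]
    - [[-6, 0, 0], [0, 0, 0], 0.84]

```text
clock: 7.7
tool_pos: [0.5382, 0.0861, 0.0117]
eef_rot: [0.543, 0.84, -0.0, 0.0]
contact_force: [-0.4, 0.9, 0.1]
opening: 0.159
finger_force: 0.6
```

```bash
python3 -c "
from h import *
rep();s=sc()"
```

```text
t 7.75 p [0.5383 0.086  0.0117] xang 114.19 F [-0.03 -0.64  0.05] op 0.165
or [293.6 164.2] 119 [0.6918 0.1059]
or [391.  205.4] 28 [ 0.5797 -0.1785]
or [316.6 211.4] 123 [0.5548 0.0332]
scene or [364.4 214.1] 224 [0.4377 0.1172]
scene or [302.3 238.4] 255 [0.6757 0.1101]
scene wh [376.8 252.9] 80522 [0.4961 0.2754]
scene wh [372.8 236.8] 246 [0.4696 0.2144]
scene wh [334.7 256. ] 529 [0.6198 0.2219]
```

carry_out:
  rows:
    - [[-0.4, 0, 0], [0, 0, 0], 0.84]
    - [[-0.9, 0, 0], [0, 0, 0], 0.84]
    - [[-1.5, 0, 0], [0, 0, 0], 0.84]
    - [[-2.1, 0, 0], [0, 0, 0], 0.84]
    - [[-2.7, 0, 0], [0, 0, 0], 0.84]
    - [[-3.3, 0, 0], [0, 0, 0], 0.84]
    - [[-3.9, 0, 0], [0, 0, 0], 0.84]
    - [[-4.5, 0, 0], [0, 0, 0], 0.84]
    - [[-5.1, 0, 0], [0, 0, 0], 0.84]
    - [[-5.7, 0, 0], [0, 0, 0], 0.84]
    - [[-6.3, 0, 0], [0, 0, 0], 0.84]
    - [[-6.8, 0, 0], [0, 0, 0], 0.84]

```text
clock: 9.0
tool_pos: [0.5661, 0.0243, 0.0117]
eef_rot: [0.543, 0.84, 0.0, 0.0]
contact_force: [-0.7, 0.6, 0.3]
opening: 0.159
finger_force: 0.5
```

carry_out:
  rows:
    - [[-0.5, 0, 0], [0, 0, 0], 0.84]
    - [[-1.1, 0, 0], [0, 0, 0], 0.84]
    - [[-1.7, 0, 0], [0, 0, 0], 0.84]
    - [[-2.3, 0, 0], [0, 0, 0], 0.84]
    - [[-2.9, 0, 0], [0, 0, 0], 0.84]
    - [[-3.5, 0, 0], [0, 0, 0], 0.84]
    - [[-4.1, 0, 0], [0, 0, 0], 0.84]
    - [[-4.7, 0, 0], [0, 0, 0], 0.84]
    - [[-5.2, 0, 0], [0, 0, 0], 0.84]
    - [[-5.6, 0, 0], [0, 0, 0], 0.84]
    - [[-5.8, 0, 0], [0, 0, 0], 0.84]
    - [[-5.8, 0, 0], [0, 0, 0], 0.84]

```text
clock: 10.2
tool_pos: [0.5899, -0.0285, 0.0117]
eef_rot: [0.543, 0.84, -0.0, 0.0]
contact_force: [0.6, -0.7, -0.5]
opening: 0.164
finger_force: 0.0
```

carry_out:
  rows:
    - [[0.2, 0, 0], [0, 0, 0], 0.84]
    - [[0.6, 0, 0], [0, 0, 0], 0.84]
    - [[1.2, 0, 0], [0, 0, 0], 0.84]
    - [[1.2, 0, 0], [0, 0, 0], 0.84]
    - [[1.2, 0, 0], [0, 0, 0], 0.84]

```text
clock: 10.7
tool_pos: [0.5847, -0.0165, 0.0117]
eef_rot: [0.542, 0.84, 0.0, -0.0]
contact_force: [0.3, -0.4, 0.7]
opening: 0.159
finger_force: 0.0
```

```bash
python3 -c "
from h import *
rep(None,'p4');s=sc()"
```

```text
t 10.75 p [ 0.5847 -0.0169  0.0117] xang 114.27 F [-0.33 -0.75  0.45] op 0.16
or [292.8 169.8] 362 [0.6749 0.1073]
or [285.9 251.9] 406 [0.4368 0.1142]
wh [254.6 188.4] 663 [0.6157 0.2144]
wh [253.7 240.3] 349 [0.4659 0.2067]
scene or [364.4 214.1] 224 [0.4377 0.1172]
scene or [302.3 238.4] 252 [0.6755 0.1104]
scene wh [377.2 253.2] 80601 [0.4956 0.2772]
scene wh [372.8 236.8] 246 [0.4696 0.2144]
scene wh [334.6 255.9] 539 [0.6201 0.2215]
```

View pics/p4.png

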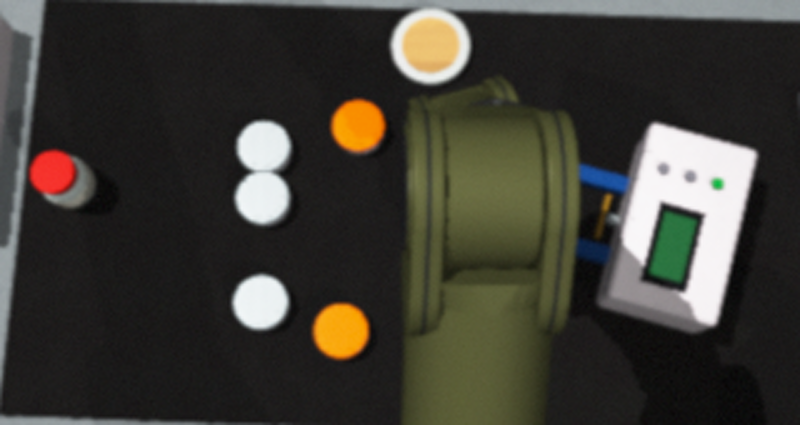

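Row and decoys are undisturbed (row at (263,147), (263,198), (261,302)). The arm hides the target, so I'll withdraw up and back to see it, turning for the third leg.

carry_out:
  rows:
    - [[3, 0, -1], [0, 0, 6], 0.84]
    - [[6, 0, -4], [0, 0, 13], 0.84]
    - [[9, 0, -7], [0, 0, 20], 0.84]
    - [[12, 0, -9], [0, 0, 27], 0.84]
    - [[15, 0, -10], [0, 0, 34], 0.84]
    - [[15, 0, -10], [0, 0, 38.2], 0.84]
    - [[15, 0, -10], [0, 0, 38.2], 0.84]
    - [[15, 0, -10], [0, 0, 38.2], 0.84]

```text
clock: 11.6
tool_pos: [0.5233, 0.1189, 0.1117]
eef_rot: [0.787, 0.616, -0.0, 0.0]
contact_force: [0.5, -0.6, 0.4]
opening: 0.161
finger_force: 0.0
```

```bash
python3 - <<'E'
from h import *
s,st,M=rep(None,'p5');s2=sc()
y=np.array([.2416,.9704]);x=np.array([.9704,-.2416]);o=np.array([.574,-.195])
for n,S in(("top",s),("scene",s2)):
    for b in blobs(S,*OR,.027,60):
        q=b[2]-o; print(n,b[1],b[2],"reader x,y",(q@x).round(4),(q@y).round(4))
E
```

```text
t 11.65 p [0.5234 0.1186 0.1115] xang 76.05 F [ 0.67  0.2  -0.2 ] op 0.162
or [294.3 167.6] 257 [0.6817 0.1032]
or [351.3 195.2] 374 [ 0.6054 -0.0647]
or [391.  205.4] 28 [ 0.5797 -0.1785]
or [286.4 252.7] 350 [0.4347 0.1129]
scene or [296.5 197.8] 204 [ 0.6056 -0.0624]
scene or [364.5 214.3] 216 [0.4381 0.1183]
scene or [302.3 238.4] 255 [0.6757 0.1101]
scene wh [375.8 249.8] 81861 [0.4918 0.2636]
scene wh [372.8 236.8] 246 [0.4696 0.2144]
scene wh [334.6 255.9] 525 [0.6201 0.2216]
top 257 [0.6817 0.1032] reader x,y 0.0325 0.3154
top 374 [ 0.6054 -0.0647] reader x,y -0.001 0.134
top 350 [0.4347 0.1129] reader x,y -0.2096 0.2651
scene 101 [-1.1928 -0.9406] reader x,y -1.5344 -1.1504
scene 428 [-1.3688 -0.5044] reader x,y -1.8105 -0.7696
scene 438 [-0.6908 -0.2686] reader x,y -1.2096 -0.377
scene 1376 [-9.749e-01  3.000e-04] reader x,y -1.5502 -0.1847
scene 63 [-0.7681 -0.2665] reader x,y -1.2851 -0.3936
scene 695 [ 0.9662 -0.7968] reader x,y 0.526 -0.4892
scene 204 [ 0.6056 -0.0624] reader x,y -0.0014 0.1363
scene 216 [0.4381 0.1183] reader x,y -0.2076 0.2712
scene 255 [0.6757 0.1101] reader x,y 0.025 0.3206
```

View pics/p5.png

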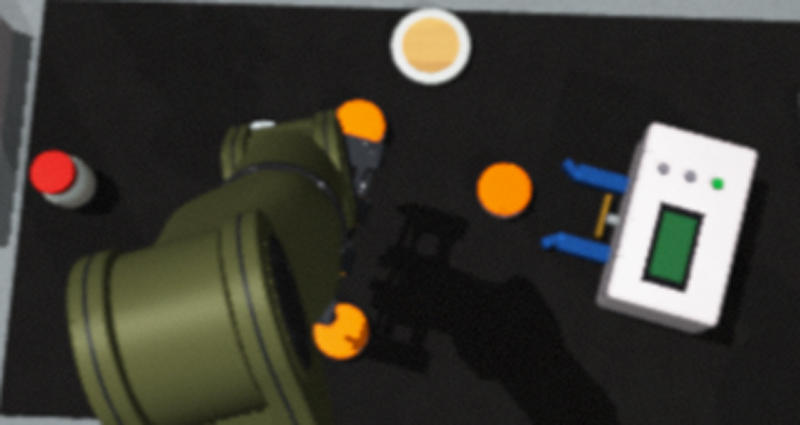

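The target at (504,189) lies in line with the bay, at reader x -1, y 134 mm. Now the third leg.

carry_out:
  rows:
    - [[-2, 2.5, 0], [0, 0, 0], 0.84]
    - [[-4, 5, 0], [0, 0, 0], 0.84]
    - [[-6, 7.5, 0], [0, 0, 0], 0.84]
    - [[-8, 10, 1], [0, 0, -1], 0.84]
    - [[-10, 12, 3], [0, 0, -1], 0.84]
    - [[-10.5, 12.3, 6], [0, 0, -1], 0.84]
    - [[-10.5, 12.3, 8.5], [0, 0, -1], 0.84]
    - [[-10.5, 12.3, 10], [0, 0, -1], 0.84]
    - [[-10.5, 12.3, 10], [0, 0, -1], 0.84]
    - [[-10.5, 12.3, 10], [0, 0, -1], 0.84]

```text
clock: 12.7
tool_pos: [0.6174, -0.0118, 0.012]
eef_rot: [0.782, 0.623, 0.0, 0.0]
contact_force: [0.2, 0.9, 0.7]
opening: 0.16
finger_force: 0.0
```

```bash
python3 -c "
from h import *
rep((.6172,-.0128,.0118))"
```

```text
t 12.75 p [ 0.618  -0.0117  0.0126] xang 77.07 F [ 0.33 -0.47  1.08] op 0.163
or [284.3 168.6] 35 [0.6778 0.1322]
or [357.3 197.7] 90 [ 0.5989 -0.0818]
or [284.  252.4] 325 [0.4352 0.1196]
wh [254.6 188.4] 662 [0.6156 0.2144]
wh [253.7 240.3] 349 [0.4659 0.2067]
tool shift cm [-0.12 -0.05  0.08]
```

carry_out:
  rows:
    - [[-0.6, 0, 0], [0, 0, 0], 0.84]
    - [[-1.1, 0, 0], [0, 0, 0], 0.84]
    - [[-1.5, 0, 0], [0, 0, 0], 0.84]
    - [[-1.9, 0, 0], [0, 0, 0], 0.84]
    - [[-2.4, 0, 0], [0, 0, 0], 0.84]
    - [[-2.9, 0, 0], [0, 0, 0], 0.84]
    - [[-3.4, 0, 0], [0, 0, 0], 0.84]
    - [[-3.9, 0, 0], [0, 0, 0], 0.84]
    - [[-4.4, 0, 0], [0, 0, 0], 0.84]
    - [[-4.8, 0, 0], [0, 0, 0], 0.84]
    - [[-5.2, 0, 0], [0, 0, 0], 0.84]
    - [[-5.5, 0, 0], [0, 0, 0], 0.84]

```text
clock: 13.95
tool_pos: [0.6047, -0.0659, 0.0117]
eef_rot: [0.782, 0.623, -0.0, -0.0]
contact_force: [-0.1, 1.7, 1.1]
opening: 0.16
finger_force: 0.9
```

carry_out:
  rows:
    - [[-0.2, 0, 0], [0, 0, 0], 0.84]
    - [[-0.4, 0, 0], [0, 0, 0], 0.84]
    - [[-0.6, 0, 0], [0, 0, 0], 0.84]
    - [[-0.8, 0, 0], [0, 0, 0], 0.84]
    - [[-1.0, 0, 0], [0, 0, 0], 0.84]
    - [[-1.2, 0, 0], [0, 0, 0], 0.84]
    - [[-1.4, 0, 0], [0, 0, 0], 0.84]
    - [[-1.6, 0, 0], [0, 0, 0], 0.84]
    - [[-1.6, 0, 0], [0, 0, 0], 0.84]

```text
clock: 14.85
tool_pos: [0.6011, -0.0817, 0.0117]
eef_rot: [0.783, 0.623, -0.0, 0.0]
contact_force: [0.1, 0.8, 0.7]
opening: 0.16
finger_force: 0.2
```

```bash
python3 - <<'E'
from h import *
s,st,M=rep()
y=np.array([.2416,.9704]);x=np.array([.9704,-.2416]);o=np.array([.574,-.195])
q=st["tool_pos"][:2]-.0382*M[:2,0]-o; print("tin est",(q@x).round(4),(q@y).round(4))
for n,S in(("top",s),("scene",r.snapshot("scene"))):
    for b in blobs(S,*OR,.027,20):
        q=b[2]-o
        if abs(q).max()<.13: print(n,b[0],b[1],b[2],"reader x,y",(q@x).round(4),(q@y).round(4))
E
```

```text
t 14.9 p [ 0.601  -0.0816  0.0116] xang 77.02 F [ 0.77  0.31 -0.44] op 0.162
or [292.8 169.8] 364 [0.675  0.1073]
or [285.9 251.9] 408 [0.4367 0.1143]
wh [254.7 188.4] 665 [0.6157 0.2143]
wh [253.7 240.3] 352 [0.4659 0.2067]
tin est -0.0005 0.0783
scene [295.  190.6] 20 [ 0.5934 -0.0968] reader x,y -0.0049 0.1
```

carry_out:
  rows:
    - [[-0.2, 0, 0], [0, 0, 0], 0.84]
    - [[-0.4, 0, 0], [0, 0, 0], 0.84]
    - [[-0.6, 0, 0], [0, 0, 0], 0.84]
    - [[-0.8, 0, 0], [0, 0, 0], 0.84]
    - [[-1.0, 0, 0], [0, 0, 0], 0.84]
    - [[-1.2, 0, 0], [0, 0, 0], 0.84]

```text
clock: 15.55
tool_pos: [0.5984, -0.093, 0.0116]
eef_rot: [0.782, 0.623, -0.0, -0.0]
contact_force: [0.7, 0.1, -0.1]
opening: 0.16
finger_force: 0.4
```

carry_out:
  rows:
    - [[-0.1, 0, 0], [0, 0, 0], 0.84]
    - [[-0.2, 0, 0], [0, 0, 0], 0.84]
    - [[-0.3, 0, 0], [0, 0, 0], 0.84]
    - [[-0.4, 0, 0], [0, 0, 0], 0.84]
    - [[-0.5, 0, 0], [0, 0, 0], 0.84]
    - [[-0.6, 0, 0], [0, 0, 0], 0.84]
    - [[-0.7, 0, 0], [0, 0, 0], 0.84]
    - [[-0.8, 0, 0], [0, 0, 0], 0.84]
    - [[-0.8, 0, 0], [0, 0, 0], 0.84]

```text
clock: 16.45
tool_pos: [0.5968, -0.1008, 0.0117]
eef_rot: [0.782, 0.623, -0.0, 0.0]
contact_force: [0.0, 0.5, 0.1]
opening: 0.157
finger_force: 0.1
```

carry_out:
  rows:
    - [[-0.1, 0, 0], [0, 0, 0], 0.84]
    - [[-0.2, 0, 0], [0, 0, 0], 0.84]
    - [[-0.3, 0, 0], [0, 0, 0], 0.84]
    - [[-0.4, 0, 0], [0, 0, 0], 0.84]
    - [[-0.5, 0, 0], [0, 0, 0], 0.84]

```text
clock: 16.95
tool_pos: [0.5957, -0.1054, 0.0117]
eef_rot: [0.782, 0.623, 0.0, -0.0]
contact_force: [-0.0, 0.7, 0.1]
opening: 0.164
finger_force: 0.5
```

carry_out:
  rows:
    - [[-0.1, 0, 0], [0, 0, 0], 0.84]
    - [[-0.15, 0, 0], [0, 0, 0], 0.84]
    - [[-0.15, 0, 0], [0, 0, 0], 0.84]

```text
clock: 17.25
tool_pos: [0.5953, -0.107, 0.0117]
eef_rot: [0.782, 0.623, -0.0, 0.0]
contact_force: [-0.5, 0.3, 0.4]
opening: 0.158
finger_force: 0.2
```

carry_out:
  rows:
    - [[-0.1, 0, 0], [0, 0, 0], 0.84]
    - [[-0.15, 0, 0], [0, 0, 0], 0.84]
    - [[-0.15, 0, 0], [0, 0, 0], 0.84]

```text
clock: 17.55
tool_pos: [0.595, -0.1084, 0.0117]
eef_rot: [0.782, 0.623, 0.0, 0.0]
contact_force: [0.5, 1.5, 0.1]
opening: 0.159
finger_force: 0.3
```

carry_out:
  rows:
    - [[-0.1, 0, 0], [0, 0, 0], 0.84]
    - [[-0.1, 0, 0], [0, 0, 0], 0.84]

```text
clock: 17.75
tool_pos: [0.5948, -0.1094, 0.0117]
eef_rot: [0.782, 0.623, 0.0, 0.0]
contact_force: [0.5, 0.2, 0.1]
opening: 0.159
finger_force: 0.4
```

carry_out:
  rows:
    - [[-0.1, 0, 0], [0, 0, 0], 0.84]
    - [[-0.1, 0, 0], [0, 0, 0], 0.84]

```text
clock: 17.95
tool_pos: [0.5946, -0.1098, 0.0117]
eef_rot: [0.782, 0.623, 0.0, -0.0]
contact_force: [0.6, 1.3, 0.5]
opening: 0.159
finger_force: 0.9
```

carry_out:
  rows:
    - [[-0.1, 0, 0], [0, 0, 0], 0.84]
    - [[-0.1, 0, 0], [0, 0, 0], 0.84]

```text
clock: 18.15
tool_pos: [0.5946, -0.1104, 0.0117]
eef_rot: [0.782, 0.623, 0.001, -0.0]
contact_force: [0.6, 3.6, 0.2]
opening: 0.161
finger_force: 1.8
```

carry_out:
  rows:
    - [[0, 0, 0], [0, 0, 0], 0.84]

```text
clock: 18.25
tool_pos: [0.5946, -0.1104, 0.0117]
eef_rot: [0.782, 0.623, 0.0, -0.0]
contact_force: [1.2, 4.1, -0.7]
opening: 0.159
finger_force: 2.0
```

carry_out:
  rows:
    - [[-0.05, 0, 0], [0, 0, 0], 0.84]
    - [[-0.05, 0, 0], [0, 0, 0], 0.84]

```text
clock: 18.45
tool_pos: [0.5945, -0.1108, 0.0117]
eef_rot: [0.782, 0.623, 0.001, -0.0]
contact_force: [0.4, 4.4, 0.5]
opening: 0.16
finger_force: 2.5
```

carry_out:
  rows:
    - [[-0.05, 0, 0], [0, 0, 0], 0.84]
    - [[-0.1, 0, 0], [0, 0, 0], 0.84]
    - [[-0.1, 0, 0], [0, 0, 0], 0.84]

```text
clock: 18.75
tool_pos: [0.5944, -0.1111, 0.0117]
eef_rot: [0.782, 0.623, 0.001, -0.001]
contact_force: [1.1, 6.8, 0.4]
opening: 0.155
finger_force: 2.9
```

carry_out:
  rows:
    - [[0, 0, 0], [0, 0, 0], 0.84]

```text
clock: 18.85
tool_pos: [0.5945, -0.1111, 0.0117]
eef_rot: [0.782, 0.623, 0.001, -0.001]
contact_force: [0.8, 5.7, 0.2]
opening: 0.16
finger_force: 2.9
```

carry_out:
  rows:
    - [[-0.05, 0, 0], [0, 0, 0], 0.84]
    - [[-0.05, 0, 0], [0, 0, 0], 0.84]
    - [[-0.05, 0, 0], [0, 0, 0], 0.84]
    - [[-0.05, 0, 0], [0, 0, 0], 0.84]
    - [[-0.05, 0, 0], [0, 0, 0], 0.84]
    - [[-0.05, 0, 0], [0, 0, 0], 0.84]
    - [[-0.05, 0, 0], [0, 0, 0], 0.84]

```text
clock: 19.55
tool_pos: [0.5944, -0.1113, 0.0117]
eef_rot: [0.782, 0.623, 0.001, -0.001]
contact_force: [1.5, 7.1, -0.2]
opening: 0.159
finger_force: 3.2
```

Held about 6–7 N. Backing off gently.

carry_out:
  rows:
    - [[0.05, 0, 0], [0, 0, 0], 0.84]
    - [[0.1, 0, 0], [0, 0, 0], 0.84]
    - [[0.15, 0, 0], [0, 0, 0], 0.84]
    - [[0.2, 0, 0], [0, 0, 0], 0.84]
    - [[0.25, 0, 0], [0, 0, 0], 0.84]
    - [[0.3, 0, 0], [0, 0, 0], 0.84]
    - [[0.4, 0, 0], [0, 0, 0], 0.84]
    - [[0.6, 0, 0], [0, 0, 0], 0.84]
    - [[1, 0, 0], [0, 0, 0], 0.84]
    - [[2, 0, 0], [0, 0, 0], 0.84]
    - [[4, 0, 0], [0, 0, 0], 0.84]
    - [[6, 0, 0], [0, 0, 0], 0.84]

```text
clock: 20.75
tool_pos: [0.6074, -0.0542, 0.0117]
eef_rot: [0.783, 0.623, -0.0, 0.0]
contact_force: [-0.2, -0.2, -0.9]
opening: 0.157
finger_force: 0.0
```

carry_out:
  rows:
    - [[2, 0, -3], [0, 0, 0], 0.84]
    - [[5, 0, -6], [0, 0, 0], 0.84]
    - [[8, 0, -9], [0, 0, 0], 0.84]
    - [[11, 0, -12], [0, 0, 0], 0.84]
    - [[14, 0, -14], [0, 0, 0], 0.84]
    - [[14, 0, -14], [0, 0, 0], 0.84]
    - [[14, 0, -14], [0, 0, 0], 0.84]

```text
clock: 21.45
tool_pos: [0.6385, 0.0827, 0.1518]
eef_rot: [0.782, 0.624, 0.0, 0.0]
contact_force: [0.5, -1.2, -0.3]
opening: 0.16
finger_force: 0.0
```

```bash
python3 - <<'E'
from h import *
s,st,M=rep(None,"p6")
y=np.array([.2416,.9704]);x=np.array([.9704,-.2416]);o=np.array([.574,-.195])
for n,S in(("top",s),("scene",r.snapshot("scene"))):
    for b in blobs(S,*OR,.027,20):
        q=b[2]-o
        if abs(q).max()<.13: print(n,b[0],b[1],b[2],"reader x,y",(q@x).round(4),(q@y).round(4))
E
```

```text
t 21.5 p [0.6379 0.0809 0.1511] xang 77.03 F [ 0.06  0.21 -0.15] op 0.16
or [381.9 202.7] 327 [ 0.5867 -0.1527]
top [381.9 202.7] 327 [ 0.5867 -0.1527] reader x,y 0.0021 0.0441
```

View pics/p6.png

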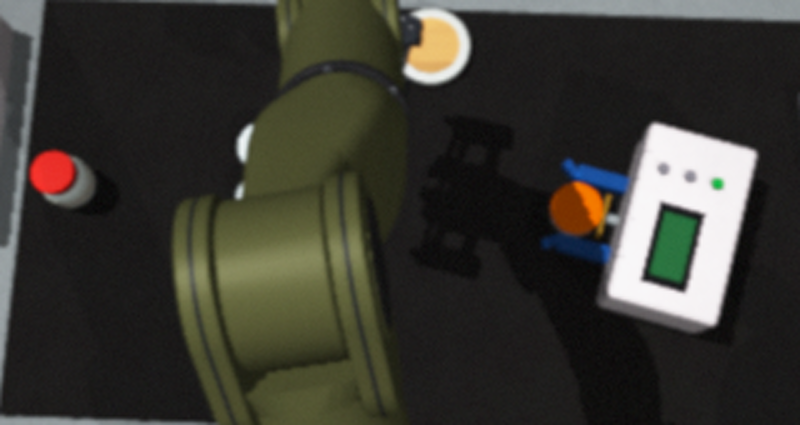

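The orange tin sits in the bay against the plate, at (576,208) in the picture. The arm is clear and nothing else has been shifted, so I'm handing in.

```bash
python3 -c "
from plant import r
print(r.finish_job())"
```

```text
the job is handed in; nothing more can be done
None
```

I slid the orange tin out of the row and into the bay, pressed it on the plate at a measured 6–7 N (mat friction included), then released it and handed the job in at about 21.5 s; the pictures showed nothing else moved, but no verdict came back.

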